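Load a rubber bumper and take a hardness reading

ROBOT

A 6-joint arm with a two-finger parallel gripper is mounted at the origin on the work surface. World frame = base frame: x ahead of the robot, y to its left, z up, the work surface at z = 0. Lengths are in mm, angles in rad, forces in N, time in s.
With the tool pointing down it reaches from about 350 to 875 mm from the base axis. Payload 4.2 kg.
Tool frame: the origin (TCP) lies at the very end of the fingers, on their centre line; the grasp point (between the pads) lies 19 mm behind it; z points along the fingers, y is the line along which they close (so a half turn about z gives the same grasp; the last joint's range is limited). The gripper opens to 85 mm and grips with 20 to 120 N. Pads are 22 mm wide; open, the fingers measure 114 mm over their backs; the gripper's body (76 mm by 85 mm) begins 54 mm behind the grasp point. The pads swing forward as they close: fully open they stand 13 mm farther back than shut.
Start: joints at [-1.003, 0.385, 0.008, 0, -1.194, -0.259], TCP at [189.963, -595.41, 231.312] pointing down, gripper open.
Joint ranges: [-3.14, 3.14], [-1.21, 2.06], [-1.07, 1.41], [-3.16, 2.05], [-2.99, -0.16], [-3.1, 3.1]. Speed limits (rad/s): [2.79, 2.79, 3.14, 3.14, 3.14, 3.14].

INTERFACE

Orientations are given as a unit quaternion [x, y, z, w].
In Python, from bench import arm gives the robot as it stands.
- The arm moves only by the tool servo_tool, never from a script. Its argument "rows" is a list that holds one entry, the list of rows, each a list of 7 numbers: the finger opening in mm, from 0 to 85.4, then the shift along the tool's x, y, z in mm, then the turn, a rotation vector about the tool's x, y, z in rad. A call has 1 to 10 rows; each row is the pose to reach, as a shift and turn from the pose commanded when the call began, along the tool's axes at that moment; what a row does not reach only later rows make up. A row lasts 1/8 s, in which the tool goes at most 62.5 mm and 10.7 degrees, less where a joint would pass 70% of its speed; a pose out of reach is approached as far as the arm can. A call with a gripper value outside its range is refused whole. The fingers move at their own pace and stop on an object; the grip force is fixed at half the most. Time passes only in rows, so rows that repeat a pose let the fingers close. It gives the time, the measured TCP pose, the force, the opening and the grip force at its end, in the units of the state.
- arm.read_state(): the state, without advancing time (a new reading comes with each control period).
- arm.get_image(name): name is "scene" or "top" or "wrist"; returns the picture (384x512x3 uint8, red, green, blue); there is no depth.
- arm.camera_params(name): a dict with "intrinsics" (3x3 intrinsics, pixels), "R" (3x3) and "t" (3): a world point X has camera coordinates R X + t. Camera axes: x right, y down, z forward; pixel columns grow to the right and rows downward; lengths in mm; the calibration is good to about 2 mm. A picture is of the moment at which its call begins: read the wrist's pose just before it. camera_params takes no time and is no camera call; for the wrist camera it gives the pose at the moment of the call.
- arm.job_done(): hands the job in; it is judged then, once.
The state is a dict: "clock": time; "joints": joint angles; "joint_vel": joint speeds; "joint_efforts": joint torques, N m; "position": TCP position; "ee_rot": TCP orientation; "contact_force": force on the tool from outside, world axes, zero at the start; "wrist_torque": the same for the moment, N m; "gripper_width": finger opening in mm; "grasp_force": force on a finger pad.
Only numpy, scipy, OpenCV 4.12 (cv2) and the standard library are available. Lean on these libraries where they do the work, as an engineer would, in place of code of your own. Each camera call takes 0.05 s, during which the arm holds its last target. There are 200 camera calls.

TASK

Take the black rubber bumper from the grey plastic seat beside the fixture and lower it gently, domed end down, into the empty one of the two deep steel nests, without dropping or ramming it. Then lift the hardness gauge out of its stand, hold it upright with its needle on the bumper's flat top inside the painted ring, and press lightly until the spring needle is about half way in (5 of its 10 mm), never driving it to its stop. Finish while still holding the gauge there, steady and upright, needle half in; leave the other bumper and everything else on the bench alone.

Things in the scene. Friction and masses are not known exactly. Their poses are not given: they have to be found in the camera images.
- bumper: Black rubber bumper to be tested, about 0.14 kg, rigid: round bar 40 mm dia, 100 mm tall, lower end a hemisphere (radius 20 mm), flat top. Origin: lowest point of the dome; z along its axis to the flat top. It starts dome down in the grey seat, 55 mm of it above the rim; it may lean about 4 degrees there or in a nest. Grip its straight side from above.
- bumper_mark (a point): The marked spot: centre of the bumper's flat top, 100 mm above its origin, inside a thin painted white ring of 13 mm inner and 16 mm outer diameter.
- seat: Grey plastic cup on an 80 mm square foot, fixed, where the bumper starts: 54 mm outer dia, 45 mm tall, bore 42.6 mm, inner floor 5 mm above its origin (centre of its underside, at bench height). It stands left or right of the fixture, the gauge's stand on the other side.
- nest_empty: The empty deep nest: fixed upright steel cup, 56 mm outer dia, 60 mm tall, bore 45 mm, inner floor 5 mm above its origin (centre of its underside, 12 mm above the bench on an aluminium plate 120 x 270 x 12 mm); z up. A seated bumper stands 45 mm above the rim, its top 117 mm above the bench.
- nest_full: The other nest, of the same shape on the same plate, 140 mm from the empty one, already holding a bumper that must stay there. Origin at the centre of its underside.
- tested: The other bumper, the same shape, standing in the full nest. Leave alone. Origin at the lowest point of its dome.
- gauge: Hardness gauge, about 0.25 kg, upright in its stand. Origin: centre of its foot's underside; z up its axis. Above the origin: foot 18 mm dia, z 0-30 mm; collar 42 mm dia, 30-36; round dial case 52 mm dia (in y-z), 22 mm thick in x, 34-86, white dial on the -x side; flat-sided black handle 22 (x) by 28 (y) mm, 84-140, for gripping from above, fingertips above 88. Needle below the foot.
- gauge_tip (a point): Tip of the gauge's needle (rod 6 mm in diameter, round end): on the gauge's axis, 10 mm below its origin while the needle is out, moving up into the foot as it is pressed.
- needle (a joint): How far the needle is pressed into the gauge's foot, m: 0 = fully out, 0.010 = at its stop. The spring gives about 2 N as it starts to move, 4 N half way (0.005), 6 N at the stop.
- stand: The gauge's stand, fixed: round foot 84 mm dia, 5 mm thick, with an upright tube 52 mm outer dia, 26 mm bore, 50 mm tall. The gauge's foot and needle hang in it, collar on the rim (gauge origin 20 mm, handle top 160 mm above the bench): raise it straight up by more than 40 mm to clear. Origin: centre of its underside.
- tape: Bystander: roll of yellow tape lying flat, 64 mm diameter, 18 mm high. Origin under its centre.
- adhesive: Bystander: white bottle, 44 mm diameter, 110 mm tall. Origin under its centre.
- jar: Bystander: amber jar, 60 mm diameter, 60 mm tall. Origin under its centre.
- driver: Bystander: screwdriver lying on the bench. Origin under its middle.
- pendant: Bystander: black hand-held controller lying flat, 170 x 100 x 30 mm. Origin under its centre.
- weight: Bystander: brass weight, a cylinder 48 mm in diameter and 30 mm high. Origin under its centre.
There are look-alikes about, which are no part of the job. What is shaped like the bumper but orange is not meant. Leave any green look-alike of the gauge alone.

How it is judged (in metres and radians):
On the way, in this order (a step that is already met when the one before it is completed fails the run):
1. the bumper stands at the bottom of the empty nest, let go (horizontal distance between bumper and nest_empty below 0.008 m and z of bumper in the frame of nest_empty below 0.01 m and angle between bumper's own z axis and vertical below 0.14 rad and contact force between the fingers and bumper below 0.1 N), for 0.3 s.
2. the gauge is lifted clear of its stand in the gripper (z of gauge in the frame of stand above 0.065 m and contact force between the fingers and gauge above 1 N), for 0.2 s.
At the end, for the whole second after the job is handed in: Bumper dome down in the nest: within 8 mm of its axis, 5 mm of its floor, leaning under 8 deg, let go. Gauge held still, upright within 5.7 deg, tip within 7.5 mm of the mark, needle 2.5 to 7.5 mm in, touching nothing else. Other bumper moved under 12 mm, other things under 30 mm (all of step 1 and distance between gauge_tip and bumper_mark below 0.0075 m and contact force between gauge and bumper above 1 N and value of joint needle between 0.0025 and 0.0075 m and angle between gauge's own z axis and vertical below 0.1 rad and linear speed of gauge below 0.02 m/s and contact force between the fingers and gauge above 1 N and contact force between gauge and stand below 0.1 N and contact force between gauge and nest_empty below 0.1 N and contact force between gauge and tested below 0.1 N and distance of tested from where it was at the start of the episode below 0.012 m and distance of each of tape, adhesive, jar, driver, pendant, weight from where it was at the start of the episode below 0.03 m); the arm keeps its last pose, push and grip.
It fails at once if the bumper is dropped (falls freely faster than 0.35 m/s) (linear speed of bumper above 0.35 m/s and contact force between the fingers and bumper below 0.1 N).
It fails at once if the bumper is rammed into the nest (over 30 N) (contact force between bumper and nest_empty above 30 N).
It fails at once if the gauge is pressed too hard on the bumper: over 12 N or the needle driven to its stop (contact force between gauge and bumper above 12 N or (value of joint needle above 0.0095 m and contact force between gauge and bumper above 0.5 N)).
It fails at once if a bystander is disturbed (distance of tested from where it was at the start of the episode above 0.012 m or distance of any of tape, adhesive, jar, driver, pendant, weight from where it was at the start of the episode above 0.03 m).
It also fails if it takes over 61 s, if anything falls off the work surface, if the arm or the gripper's body presses on something with over 40 N, if the wrist force passes 120 N, or if a joint passes its speed limit or range.

## Working session

There is one attempt and no reset: what is moved stays moved. The work goes in short steps, Python scripts to look and compute and a tool call to move; the robot and the scene stay as the last step left them, time stands still between calls to the robot, and variables do not carry over. Pictures are saved under pics/ and viewed, at most 10 in all, crops included, and the job is handed in when it is done.

Besides the shell and the picture viewer there is one more tool, called after "Request:" as name([rows], argument=value, ...), one row to a line, values as JSON. servo_tool: Moves the arm, as the interface text tells. Its arguments: {"type":"object","properties":{"rows":{"type":"array"}},"required":["rows"]}

```bash
mkdir -p pics; cat > h.py <<'E'
import numpy as np, cv2
from bench import arm
def snap(n,f,crop=None,s=1):
    im=arm.get_image(n)[:,:,::-1].copy()
    cv2.imwrite(f'raw_{f}.png',im)
    if crop: im=im[crop[1]:crop[3],crop[0]:crop[2]]
    if s!=1: im=cv2.resize(im,None,fx=s,fy=s,interpolation=cv2.INTER_CUBIC)
    cv2.imwrite(f'pics/{f}.png',im)
def ray(p,u,v):
    K,R,t=[np.array(p[k],float) for k in('intrinsics','R','t')]
    d=R.T@np.linalg.solve(K,[u,v,1]); return -R.T@t,d
def at(p,u,v,z):
    c,d=ray(p,u,v); return c+d*(z-c[2])/d[2]
def proj(p,X):
    K,R,t=[np.array(p[k],float) for k in('intrinsics','R','t')]
    q=K@(R@np.array(X,float)+t); return q[:2]/q[2]
E
python3 - <<'E'
from h import *
s=arm.read_state();print(s)
snap('top','top',s=1.5);snap('scene','scene',s=1.5)
for n in('top','scene','wrist'):
    p=arm.camera_params(n);print(n,np.round(-np.array(p['R']).T@p['t']),np.array(p['R']).round(2).tolist())
E
```

```text
{'clock': 0.0, 'joints': array([-1.00338743e+00,  3.85583438e-01,  6.60269948e-03, -5.10424335e-04,
       -1.19402150e+00, -2.58564161e-01]), 'joint_vel': array([ 1.83505013e-04, -2.74672672e-03, -3.30268747e-05,  2.91481768e-04,
       -2.07361444e-03, -1.82760496e-03]), 'joint_efforts': array([-7.56906975e-04, -3.92289162e+01,  1.88397843e+01,  4.18612450e+00,
       -4.49957763e-03, -1.89511020e-06]), 'position': array([ 189.78702616, -594.85742206,  230.19462987]), 'ee_rot': array([-1.53716227e-01,  9.88114391e-01,  1.10542603e-03, -2.25402480e-04]), 'contact_force': array([ 0.27876312, -1.38375724,  0.47330313]), 'wrist_torque': array([-0.02198419, -0.01536598,  0.0150819 ]), 'grasp_force': 0.0, 'gripper_width': 85.34967174344943}
top [ 447.   -2. 1167.] [[0.0, -1.0, -0.01], [-0.99, -0.0, -0.11], [0.11, 0.01, -0.99]]
scene [1336. -292. 1350.] [[0.35, 0.94, 0.0], [0.78, -0.29, -0.55], [-0.52, 0.19, -0.83]]
wrist [ 124. -616.  373.] [[-0.31, 0.95, 0.0], [0.92, 0.29, 0.27], [0.26, 0.08, -0.96]]
```

View pics/top.png

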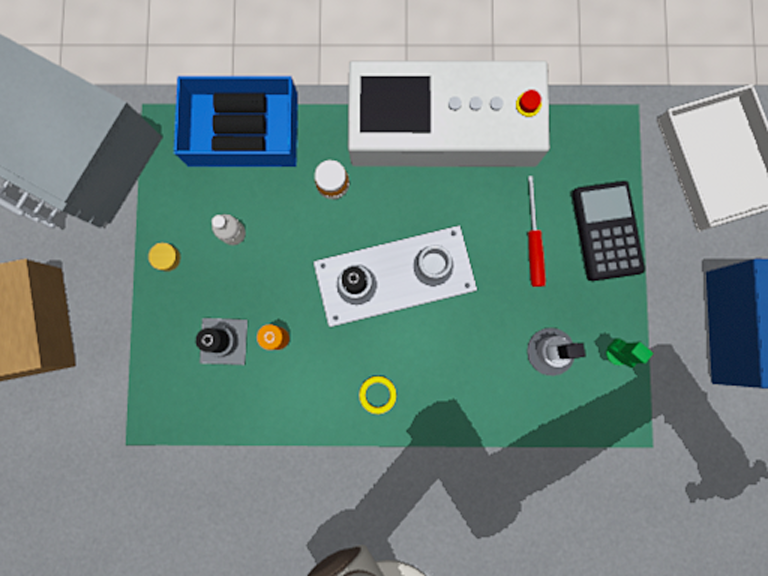

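View pics/scene.png

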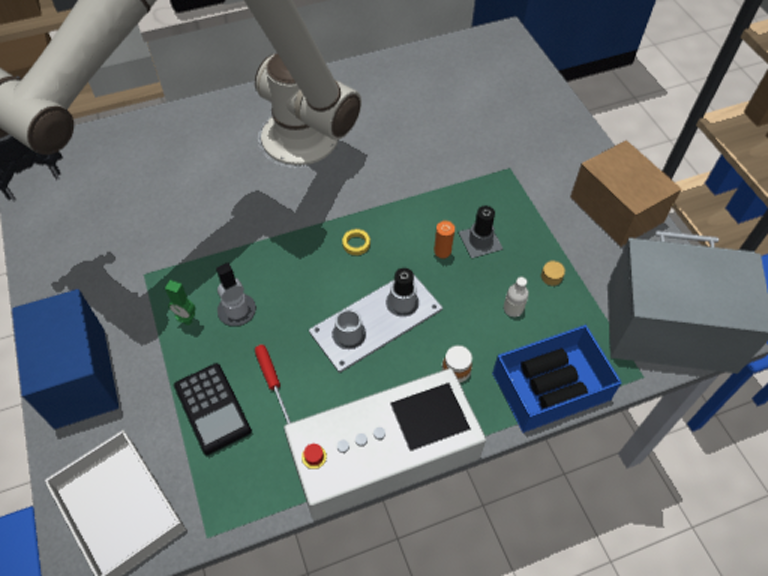

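Top picture (enlarged 1.5x): bumper top ring at (211,340), seat foot centred on (224,342), an orange look-alike at (270,337). The empty nest's rim is at (434,263) and the full nest at (354,280). The stand foot is at (550,351) with the gauge handle top at about (572,350), and the green look-alike is at (628,352). The scene picture agrees with this.

```bash
python3 - <<'E'
from h import *
p=arm.camera_params('top');q=arm.camera_params('scene')
for n,u,v,z in[('bumptop',209,340,105),('seatfoot',224,342,3),('orange top',268,338,100),('nestE rim',434,262,72),('full top',353,278,117),('handle top',572,350,160),('stand foot',550,351,5),('green',640,353,140),('tape',378,395,10)]:
    print(n,at(p,u/1.5,v/1.5,z).round(1))
for n,u,v,z in[('bumptop',486,211,105),('nestE rim',348,321,72),('full',404,275,117),('handle',224,270,160),('orange',446,228,100)]:
    print(n,at(q,u/1.5,v/1.5,z).round(1))
# plate corners
for u,v in[(315,262),(459,226),(477,290),(331,326)]: print(at(p,u/1.5,v/1.5,12).round(1))
E
```

```text
bumptop [470.3 290.7 105. ]
seatfoot [469.2 292.    3. ]
orange top [474.1 196.1 100. ]
nestE rim [603.8 -76.1  72. ]
full top [570.8  57.8 117. ]
handle top [ 456.3 -280.   160. ]
stand foot [ 455.9 -284.1    5. ]
green [ 452.4 -390.8  140. ]
tape [378.2  18.2  10. ]
bumptop [470.4 294.1 105. ]
nestE rim [610.7 -80.1  72. ]
full [573.   57.1 117. ]
handle [ 461.9 -287.6  160. ]
orange [479.5 194.  100. ]
[611.7 131.8  12. ]
[ 677.6 -125.2   12. ]
[ 562.6 -156.    12. ]
[497.9 101.7  12. ]
```

```bash
cat >> h.py <<'E'
from scipy.spatial.transform import Rotation as Ro
def rel(pos,yaw_y):
    """shift (tool axes) and turn to bring the tool to pos, pointing down, tool y at world angle yaw_y (deg)"""
    s=arm.read_state();R=Ro.from_quat(s['ee_rot'])
    a=np.radians(yaw_y);y=np.array([np.cos(a),np.sin(a),0]);z=np.array([0,0,-1.])
    T=Ro.from_matrix(np.c_[np.cross(y,z),y,z])
    print('t',round(s['clock'],2),'pos',s['position'].round(1),'F',s['contact_force'].round(1),'w',round(s['gripper_width'],1),
     'shift',R.inv().apply(np.array(pos)-s['position']).round(1),'turn',(R.inv()*T).as_rotvec().round(3))
E
python3 -c "
from h import *
rel([430,-200,260],145)"
```

```text
t 0.1 pos [ 189.8 -594.9  230.3] F [-0.5  0.4  1. ] w 85.3 shift [-348.8  303.4  -29.1] turn [ 0.002  0.001 -0.651]
```

Request:
servo_tool([
  [[85,-349,303,-29,0,0,-0.65],[85,-349,303,-29,0,0,-0.65],[85,-349,303,-29,0,0,-0.65],[85,-349,303,-29,0,0,-0.65],[85,-349,303,-29,0,0,-0.65],[85,-349,303,-29,0,0,-0.65],[85,-349,303,-29,0,0,-0.65],[85,-349,303,-29,0,0,-0.65],[85,-349,303,-29,0,0,-0.65]],
])

```text
clock: 1.23
position: [431.0, -199.2, 260.1]
ee_rot: [-0.463, 0.886, 0.0, -0.0]
contact_force: [-0.3, -0.4, 0.2]
gripper_width: 85.2
grasp_force: 0.0
```

```bash
python3 -c "
from h import *
rel([470,270,240],180)"
```

```text
t 1.23 pos [ 431.  -199.2  260.1] F [-0.3 -0.4  0.2] w 85.2 shift [-407.3  236.2   20.2] turn [ 0.     0.    -0.609]
```

Request:
servo_tool([
  [[85,-407,236,20,0,0,-0.61],[85,-407,236,20,0,0,-0.61],[85,-407,236,20,0,0,-0.61],[85,-407,236,20,0,0,-0.61],[85,-407,236,20,0,0,-0.61],[85,-407,236,20,0,0,-0.61],[85,-407,236,20,0,0,-0.61],[85,-407,236,20,0,0,-0.61],[85,-407,236,20,0,0,-0.61],[85,-407,236,20,0,0,-0.61]],
])

```text
clock: 2.48
position: [471.0, 266.7, 239.9]
ee_rot: [-0.706, 0.708, 0.0, -0.001]
contact_force: [0.4, -0.8, -0.1]
gripper_width: 84.7
grasp_force: 0.0
```

```bash
python3 -c "
from h import *
snap('wrist','w1',s=1.5)
p=arm.camera_params('wrist')
print(proj(p,[470,292,103])*1.5,proj(p,[470,292,45])*1.5)
np.save('w1p.npy',p,allow_pickle=True)"
```

```text
[384.63949428 316.03889363] [384.28563525 288.93601809]
```

View pics/w1.png

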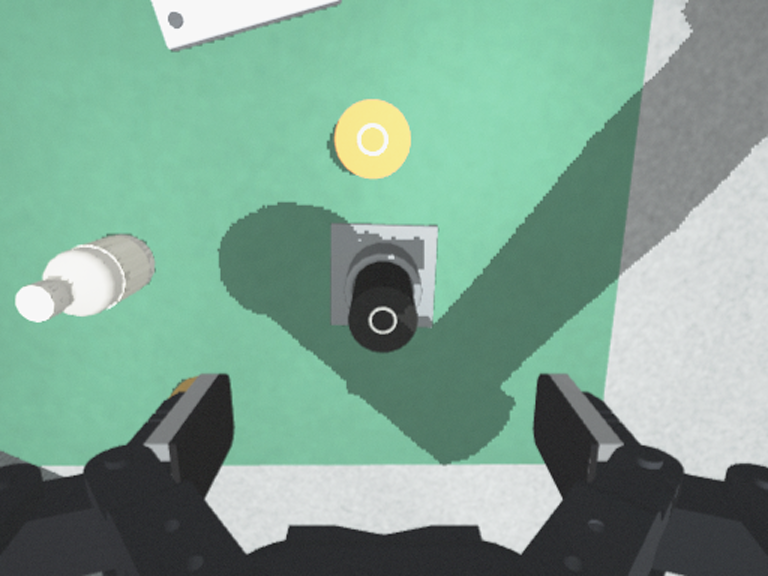

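The wrist picture shows the bumper's ring at (382,320) and its seat at about (384,280), close to the predicted pixels. The orange look-alike is at (372,140).

```bash
python3 -c "
from h import *
p=np.load('w1p.npy',allow_pickle=True).item()
print(at(p,382/1.5,320/1.5,103))
X=at(p,382/1.5,320/1.5,103)
rel([X[0],X[1],64],180)"
```

```text
[471.52773302 294.40770556 103.        ]
t 2.52 pos [471.1 266.5 240.2] F [-0.2 -0.1 -0.3] w 85.1 shift [-28.   -0.5 176.1] turn [ 0.001 -0.001 -0.004]
```

Request:
servo_tool([
  [[85,-27,0,40,0,0,0],[85,-27,0,80,0,0,0],[85,-27,0,120,0,0,0],[85,-27,0,150,0,0,0],[85,-27,0,170,0,0,0],[85,-27,0,176,0,0,0],[70,-27,0,176,0,0,0],[55,-27,0,176,0,0,0],[46,-27,0,176,0,0,0],[42,-27,0,176,0,0,0]],
])

```text
clock: 3.78
position: [471.2, 295.3, 64.8]
ee_rot: [-0.706, 0.708, 0.0, 0.001]
contact_force: [-0.1, -0.8, -0.1]
gripper_width: 42.1
grasp_force: 0.0
```

Request:
servo_tool([
  [[38,0,0,0,0,0,0],[34,0,0,0,0,0,0],[30,0,0,0,0,0,0],[30,0,0,0,0,0,0],[30,0,0,0,0,0,0]],
])

```text
clock: 4.4
position: [471.0, 295.3, 64.9]
ee_rot: [-0.707, 0.708, -0.0, 0.0]
contact_force: [-1.9, -0.9, 4.3]
gripper_width: 38.9
grasp_force: 59.5
```

Request:
servo_tool([
  [[30,0,0,-8,0,0,0],[30,0,0,-20,0,0,0],[30,0,0,-40,0,0,0],[30,0,0,-70,0,0,0],[30,0,0,-105,0,0,0],[30,0,0,-140,0,0,0],[30,0,0,-165,0,0,0],[30,0,0,-178,0,0,0],[30,0,0,-180,0,0,0]],
])

```text
clock: 5.52
position: [471.0, 295.0, 244.8]
ee_rot: [-0.706, 0.708, 0.0, 0.0]
contact_force: [-0.8, -0.7, -2.9]
gripper_width: 39.0
grasp_force: 60.7
```

```bash
python3 -c "
from h import *
rel([606,-10,245],180)"
```

```text
t 5.53 pos [471.  295.  244.8] F [-0.8 -0.7 -2.9] w 39.0 shift [ 304.7 -135.7   -0.4] turn [-0.     0.001 -0.002]
```

Request:
servo_tool([
  [[30,15,-7,0,0,0,0],[30,50,-22,0,0,0,0],[30,95,-42,0,0,0,0],[30,145,-64,0,0,0,0],[30,195,-87,0,0,0,0],[30,240,-107,0,0,0,0],[30,275,-122,0,0,0,0],[30,297,-132,0,0,0,0],[30,305,-136,0,0,0,0],[30,305,-136,0,0,0,0]],
])

```text
clock: 6.78
position: [606.1, -10.8, 243.3]
ee_rot: [-0.706, 0.708, 0.001, -0.001]
contact_force: [0.3, -0.3, -1.3]
gripper_width: 38.6
grasp_force: 60.7
```

```bash
python3 -c "
from h import *
s=arm.read_state()
p=arm.camera_params('wrist')
snap('wrist','w2',s=1.5)
print(proj(p,[606,-77,72])*1.5)
np.save('w2p.npy',p,allow_pickle=True);np.save('w2s.npy',s,allow_pickle=True)
for z in (100,40,-60):print(s['position'],z,proj(p,s['position']+[0,0,z-62])*1.5)"
```

```text
[382.11805795 150.41032445]
[606.0569569  -10.82919879 243.25845666] 100 [383.33187984 452.83315308]
[606.0569569  -10.82919879 243.25845666] 40 [382.77651578 352.69967464]
[606.0569569  -10.82919879 243.25845666] -60 [382.37203622 279.77103441]
```

View pics/w2.png

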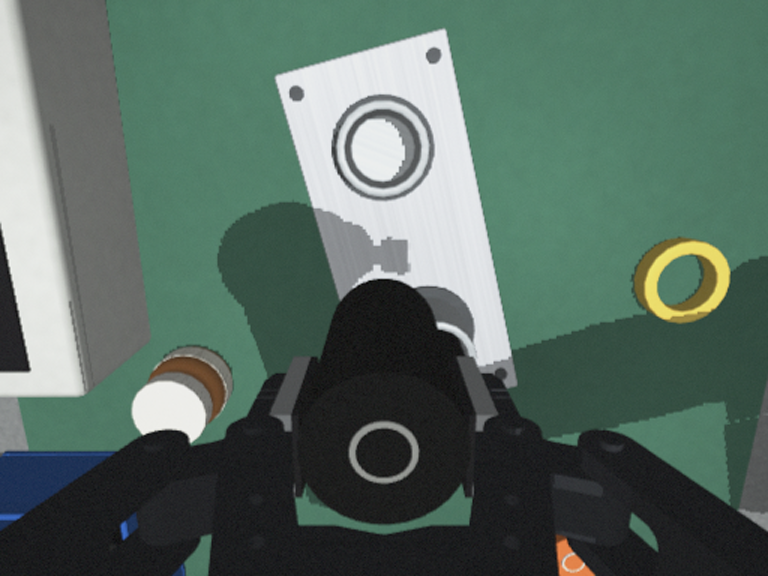

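The empty nest's rim centre is at (383,147). The held bumper's ring is at (383,453), where a top 38 mm above the TCP should appear, and the bumper looks upright in the grip.

```bash
python3 -c "
from h import *
p=np.load('w2p.npy',allow_pickle=True).item()
X=at(p,383/1.5,147/1.5,72);print(X, at(p,332/1.5,147/1.5,72),at(p,434/1.5,147/1.5,72))
print('bumper top',at(p,383/1.5,453/1.5,281))
rel([X[0],X[1],150],180)"
```

```text
[605.47518881 -78.93972988  72.        ] [635.56687746 -78.99365739  72.        ] [575.36928163 -78.8857769   72.        ]
bumper top [606.13411914 -10.61428374 281.        ]
t 6.83 pos [606.  -10.2 243.6] F [-0.7  0.2 -1.2] w 38.8 shift [68.8  0.2 93.6] turn [ 0.002 -0.    -0.002]
```

Request:
servo_tool([
  [[30,10,0,0,0,0,0],[30,30,0,0,0,0,0],[30,55,0,0,0,0,0],[30,67,0,10,0,0,0],[30,69,0,35,0,0,0],[30,69,0,65,0,0,0],[30,69,0,85,0,0,0],[30,69,0,94,0,0,0],[30,69,0,94,0,0,0]],
])

```text
clock: 7.95
position: [606.1, -79.4, 149.7]
ee_rot: [-0.706, 0.708, 0.0, -0.0]
contact_force: [0.2, -0.2, -1.8]
gripper_width: 38.5
grasp_force: 60.7
```

Request:
servo_tool([
  [[30,0,0,6,0,0,0],[30,0,0,12,0,0,0],[30,0,0,17,0,0,0],[30,0,0,22,0,0,0],[30,0,0,27,0,0,0],[30,0,0,27,0,0,0]],
])

```text
clock: 8.7
position: [606.0, -79.2, 122.7]
ee_rot: [-0.706, 0.708, 0.0, -0.0]
contact_force: [-0.0, -0.2, -1.8]
gripper_width: 38.7
grasp_force: 60.7
```

No lateral force, so the dome is inside the rim. I'll continue down.

Request:
servo_tool([
  [[30,0,0,5,0,0,0],[30,0,0,10,0,0,0],[30,0,0,15,0,0,0],[30,0,0,20,0,0,0],[30,0,0,25,0,0,0],[30,0,0,25,0,0,0]],
])

```text
clock: 9.45
position: [606.3, -78.7, 97.5]
ee_rot: [-0.706, 0.708, 0.0, 0.0]
contact_force: [0.4, 5.2, -2.8]
gripper_width: 38.9
grasp_force: 60.8
```

Request:
servo_tool([
  [[30,0,0,3,0,0,0],[30,0,0,6,0,0,0],[30,0,0,9,0,0,0],[30,0,0,12,0,0,0],[30,0,0,12,0,0,0]],
])

```text
clock: 10.07
position: [606.4, -78.6, 86.2]
ee_rot: [-0.706, 0.708, 0.0, 0.0]
contact_force: [-0.8, 6.0, -0.4]
gripper_width: 39.0
grasp_force: 60.8
```

Request:
servo_tool([
  [[30,-1.5,0,0,0,0,0],[30,-1.5,0,1,0,0,0],[30,-1.5,0,2,0,0,0],[30,-1.5,0,3,0,0,0],[30,-1.5,0,3,0,0,0]],
])

```text
clock: 10.7
position: [606.2, -78.0, 83.1]
ee_rot: [-0.706, 0.708, 0.0, -0.0]
contact_force: [0.5, 0.2, -1.9]
gripper_width: 38.4
grasp_force: 60.8
```

Request:
servo_tool([
  [[30,0,0,1,0,0,0],[30,0,0,2,0,0,0],[30,0,0,2,0,0,0]],
])

```text
clock: 11.08
position: [606.3, -77.8, 81.2]
ee_rot: [-0.706, 0.708, 0.0, -0.0]
contact_force: [-0.7, -0.0, -1.7]
gripper_width: 38.6
grasp_force: 60.8
```

Request:
servo_tool([
  [[30,0,0,0.7,0,0,0],[30,0,0,1.4,0,0,0],[30,0,0,1.4,0,0,0]],
])

```text
clock: 11.45
position: [606.3, -77.7, 79.8]
ee_rot: [-0.706, 0.708, 0.0, -0.0]
contact_force: [0.2, -0.3, -2.2]
gripper_width: 39.2
grasp_force: 60.8
```

Request:
servo_tool([
  [[30,0,0,0.5,0,0,0],[30,0,0,1,0,0,0],[30,0,0,1,0,0,0]],
])

```text
clock: 11.82
position: [606.3, -77.7, 78.8]
ee_rot: [-0.706, 0.708, 0.0, -0.0]
contact_force: [-0.7, 0.0, -1.8]
gripper_width: 38.9
grasp_force: 60.8
```

Request:
servo_tool([
  [[30,0,0,0.5,0,0,0],[30,0,0,1,0,0,0],[30,0,0,1,0,0,0]],
])

```text
clock: 12.2
position: [606.3, -77.7, 77.8]
ee_rot: [-0.706, 0.708, 0.0, -0.0]
contact_force: [-0.0, -0.1, -2.7]
gripper_width: 39.0
grasp_force: 60.8
```

Request:
servo_tool([
  [[30,0,0,0.4,0,0,0],[30,0,0,0.8,0,0,0],[30,0,0,0.8,0,0,0]],
])

```text
clock: 12.58
position: [606.3, -77.7, 77.2]
ee_rot: [-0.706, 0.708, -0.0, -0.0]
contact_force: [0.7, -0.6, -1.1]
gripper_width: 39.0
grasp_force: 60.8
```

Request:
servo_tool([
  [[30,0,0,0.4,0,0,0],[30,0,0,0.8,0,0,0],[30,0,0,0.8,0,0,0]],
])

```text
clock: 12.95
position: [606.4, -77.8, 77.0]
ee_rot: [-0.706, 0.708, -0.0, 0.0]
contact_force: [-2.2, 0.4, 5.1]
gripper_width: 38.6
grasp_force: 61.2
```

```bash
python3 -c "
from h import *
s=arm.read_state();print(s['contact_force'],s['position'])
p=arm.camera_params('wrist');snap('wrist','w3')
import json
"
```

```text
[-2.21222675  0.42962705  5.12675296] [606.41873006 -77.7875758   76.99986326]
```

It is seated with about 6 N of contact. I'll release and lift off.

Request:
servo_tool([
  [[42,0,0,0,0,0,0],[46,0,0,0,0,0,0],[52,0,0,0,0,0,0],[60,0,0,0,0,0,0],[70,0,0,-1,0,0,0],[75,0,0,-10,0,0,0],[80,0,0,-40,0,0,0],[85,0,0,-80,0,0,0],[85,0,0,-125,0,0,0],[85,0,0,-160,0,0,0]],
])

```text
clock: 14.25
position: [606.7, -77.8, 239.4]
ee_rot: [-0.706, 0.708, -0.001, 0.001]
contact_force: [-0.8, 0.4, -0.2]
gripper_width: 85.3
grasp_force: 0.0
```

```bash
python3 -c "
from h import *
rel([560,-77,255],180)
snap('top','top2',crop=(270,140,370,240),s=4)"
```

```text
t 14.25 pos [606.7 -77.8 239.4] F [-0.8  0.4 -0.2] w 85.3 shift [ -0.7  46.7 -15.7] turn [-0.003  0.    -0.002]
```

```bash
python3 -c "
from h import *
p=arm.camera_params('wrist');np.save('w4p.npy',p,allow_pickle=True)
snap('wrist','w4',crop=(170,120,340,260),s=4)
print(proj(p,[606,-78,117]))"
```

```text
[260.94236094 185.13086979]
```

View pics/w4.png

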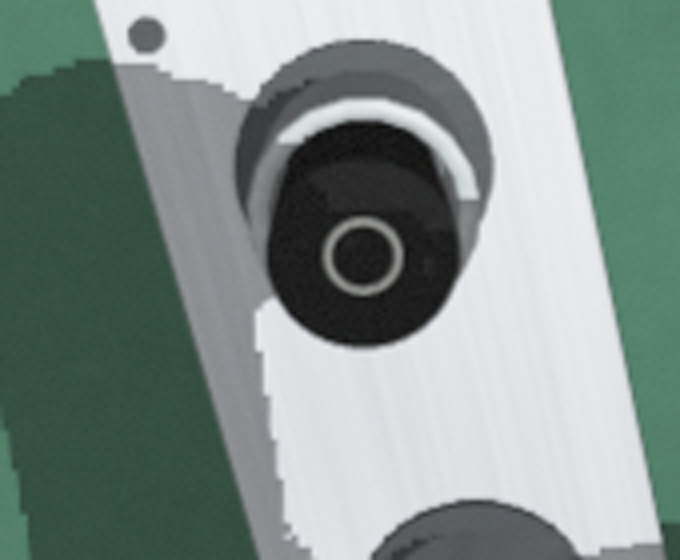

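The ring centre is at crop (363,256), i.e. (260.8,184.0) in the full image, against a prediction of (260.9,185.1) for a seated bumper. So it stands in the nest. Next is the gauge.

```bash
python3 -c "
from h import *
p=np.load('w4p.npy',allow_pickle=True).item()
print('mark',at(p,260.6,183.9,117))
rel([458,-235,270],180)"
```

```text
mark [606.28481456 -79.03645008 117.        ]
t 14.35 pos [608.8 -77.9 242.5] F [-0.4  0.2  1. ] w 85.0 shift [157.3 150.3 -29.1] turn [-0.011 -0.    -0.001]
```

Request:
servo_tool([
  [[85,40,38,-29,0,0,0],[85,90,86,-29,0,0,0],[85,130,124,-29,0,0,0],[85,150,144,-29,0,0,0],[85,157,150,-29,0,0,0],[85,157,150,-29,0,0,0],[85,157,150,-29,0,0,0]],
])

```text
clock: 15.22
position: [456.8, -233.8, 265.1]
ee_rot: [-0.707, 0.707, 0.0, 0.0]
contact_force: [-0.6, -0.9, -0.0]
gripper_width: 84.9
grasp_force: 0.0
```

```bash
python3 -c "
from h import *
rel([458,-235,270],180)
p=arm.camera_params('wrist');np.save('w5p.npy',p,allow_pickle=True)
snap('wrist','w5',s=1.5)
print(proj(p,[458,-284,160])*1.5,proj(p,[458,-284,5])*1.5)"
```

```text
t 15.22 pos [ 456.8 -233.8  265.1] F [-0.6 -0.9 -0. ] w 84.9 shift [ 1.2 -1.2 -4.9] turn [ 0.     0.    -0.001]
[380.30907803 186.58896883] [381.21357471 170.89353011]
```

View pics/w5.png

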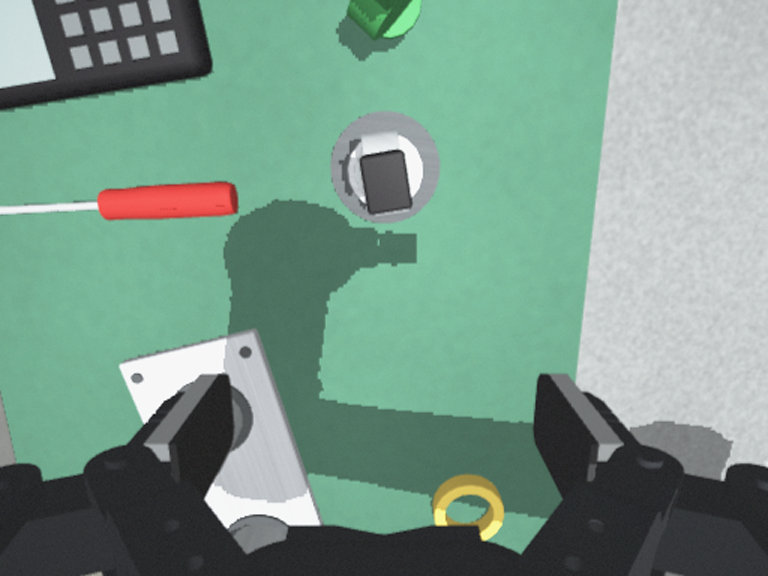

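The handle top has corners at about (361,154), (405,150), (411,209) and (370,214), centred on (387,182). It is turned about 6° from the tool axes. The green look-alike is at (385,12), well away.

```bash
python3 -c "
from h import *
p=np.load('w5p.npy',allow_pickle=True).item()
c=[at(p,u/1.5,v/1.5,160) for u,v in[(361,154),(405,150),(411,209),(370,214)]]
c=np.array(c);print(c.round(1),c.mean(0),np.linalg.norm(np.roll(c,-1,0)-c,axis=1))
print('foot',at(p,385/1.5,167/1.5,5))
d=c[1]-c[0]+c[2]-c[3];a=np.degrees(np.arctan2(d[1],d[0]));d2=c[3]-c[0]+c[2]-c[1];print(a,np.degrees(np.arctan2(d2[1],d2[0])))
m=c.mean(0);rel([m[0],m[1],190],a);rel([m[0],m[1],117],a)"
```

```text
[[ 467.  -299.   160. ]
 [ 446.5 -300.8  160. ]
 [ 443.2 -273.4  160. ]
 [ 463.  -271.   160. ]] [ 454.9261772  -286.03874275  160.        ] [20.62652449 27.55623607 19.88997414 28.2500423 ]
foot [ 455.10101361 -286.90445091    5.        ]
-174.0284108542534 97.45902451302703
t 15.28 pos [ 456.8 -233.8  265. ] F [0.  0.6 1.1] w 85.3 shift [52.3  1.8 75. ] turn [ 0.     0.    -0.105]
t 15.28 pos [ 456.8 -233.8  265. ] F [0.  0.6 1.1] w 85.3 shift [ 52.3   1.8 148. ] turn [ 0.     0.    -0.105]
```

Request:
servo_tool([
  [[85,30,1,0,0,0,-0.06],[85,50,2,10,0,0,-0.11],[85,53,2,30,0,0,-0.115],[85,53,2,60,0,0,-0.115],[85,53,2,95,0,0,-0.115],[85,53,2,125,0,0,-0.115],[80,53,2,142,0,0,-0.115],[70,53,2,147,0,0,-0.115],[55,53,2,147,0,0,-0.115],[40,53,2,147,0,0,-0.115]],
])

```text
clock: 16.52
position: [454.8, -287.5, 119.2]
ee_rot: [0.746, -0.666, 0.001, -0.0]
contact_force: [-0.2, -0.4, -1.1]
gripper_width: 40.0
grasp_force: 0.0
```

Request:
servo_tool([
  [[30,0,0,0,0,0,0],[25,0,0,0,0,0,0],[21,0,0,0,0,0,0],[16,0,0,0,0,0,0],[12,0,0,0,0,0,0],[12,0,0,0,0,0,0],[12,0,0,0,0,0,0]],
])

```text
clock: 17.4
position: [454.5, -287.7, 119.0]
ee_rot: [0.746, -0.666, 0.001, -0.0]
contact_force: [1.3, 0.2, 5.9]
gripper_width: 21.5
grasp_force: 58.8
```

Request:
servo_tool([
  [[12,0,0,-5,0,0,0],[12,0,0,-15,0,0,0],[12,0,0,-30,0,0,0],[12,0,0,-50,0,0,0],[12,0,0,-75,0,0,0],[12,0,0,-105,0,0,0],[12,0,0,-130,0,0,0],[12,0,0,-146,0,0,0],[12,0,0,-150,0,0,0],[12,0,0,-150,0,0,0]],
])

```text
clock: 18.65
position: [453.6, -287.2, 268.2]
ee_rot: [0.746, -0.666, -0.0, -0.0]
contact_force: [0.3, -0.2, -2.5]
gripper_width: 21.2
grasp_force: 59.1
```

```bash
python3 -c "
from h import *
rel([606,-140,265],-173)"
```

```text
t 18.65 pos [ 453.6 -287.2  268.2] F [ 0.3 -0.2 -2.5] w 21.2 shift [-129.1 -168.     3.3] turn [ 0.     0.    -0.009]
```

```bash
python3 -c "
from h import *
rel([606,-79.7,260],-173)"
```

```text
t 18.65 pos [ 453.6 -287.2  268.2] F [ 0.3 -0.2 -2.5] w 21.2 shift [-189.  -174.8    8.3] turn [ 0.     0.    -0.009]
```

Request:
servo_tool([
  [[12,-8,-7,0,0,0,0],[12,-28,-26,0,0,0,0],[12,-58,-54,2,0,0,0],[12,-93,-86,4,0,0,0],[12,-128,-118,6,0,0,0],[12,-158,-146,8,0,0,0],[12,-178,-165,8,0,0,0],[12,-189,-175,8,0,0,0],[12,-189,-175,8,0,0,0],[12,-189,-175,8,0,0,0]],
])

```text
clock: 19.9
position: [605.9, -80.8, 260.4]
ee_rot: [0.746, -0.666, -0.0, 0.0]
contact_force: [0.1, 0.3, -2.6]
gripper_width: 21.1
grasp_force: 59.0
```

```bash
python3 -c "
from h import *
rel([606,-79.7,232],-173)
p=arm.camera_params('scene');np.save('sp.npy',p,allow_pickle=True)
c=proj(p,[606,-79,150]).astype(int);print(c)
x0,y0=c[0]-50,c[1]-60;print(x0,y0)
snap('scene','s2',crop=(x0,y0,x0+100,y0+100),s=6)
for X in([606,-79,117],[606,-79,151],[606,-79,161],[606,-79,300]):print((proj(p,X)-[x0,y0])*6)"
```

```text
t 19.9 pos [605.9 -80.8 260.4] F [ 0.1  0.3 -2.6] w 21.1 shift [-1.1 -0.3 28.4] turn [ 0.   -0.   -0.01]
[230 199]
180 139
[308.05348536 396.04370849]
[305.76077903 359.73052162]
[305.06890308 348.7721968 ]
[294.52827817 181.82378415]
```

View pics/s2.png

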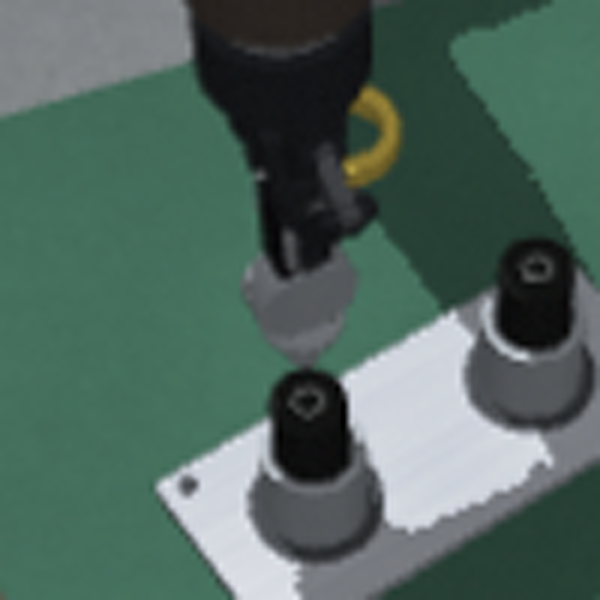

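The crop shows the ring at (307,402), the gauge upright above it and its foot end at about (305,362). That is sideways within 1 mm of the mark. Lowering now.

Request:
servo_tool([
  [[12,-1,0,6,0,0,0],[12,-1,0,13,0,0,0],[12,-1,0,20,0,0,0],[12,-1,0,26,0,0,0],[12,-1,0,30,0,0,0],[12,-1,0,30,0,0,0],[12,-1,0,30,0,0,0]],
])

```text
clock: 20.82
position: [606.6, -78.9, 230.6]
ee_rot: [0.746, -0.666, 0.0, -0.0]
contact_force: [-0.2, -0.9, -2.2]
gripper_width: 21.4
grasp_force: 59.1
```

Request:
servo_tool([
  [[12,0,0,1,0,0,0],[12,0,0,2,0,0,0],[12,0,0,3,0,0,0],[12,0,0,3,0,0,0],[12,0,0,3,0,0,0]],
])

```text
clock: 21.45
position: [606.4, -78.9, 227.3]
ee_rot: [0.746, -0.666, 0.0, 0.0]
contact_force: [-0.7, -0.0, -1.6]
gripper_width: 21.5
grasp_force: 59.1
```

Request:
servo_tool([
  [[12,0,0,0.5,0,0,0],[12,0,0,1,0,0,0],[12,0,0,1,0,0,0],[12,0,0,1,0,0,0]],
])

```text
clock: 21.95
position: [606.4, -78.9, 226.3]
ee_rot: [0.746, -0.666, 0.0, -0.0]
contact_force: [0.5, -0.5, -2.2]
gripper_width: 21.2
grasp_force: 59.1
```

Request:
servo_tool([
  [[12,0,0,0.5,0,0,0],[12,0,0,1,0,0,0],[12,0,0,1,0,0,0],[12,0,0,1,0,0,0]],
])

```text
clock: 22.45
position: [606.5, -78.9, 225.5]
ee_rot: [0.746, -0.666, 0.0, -0.0]
contact_force: [0.9, -0.1, -0.6]
gripper_width: 21.4
grasp_force: 59.1
```

```bash
cat >> h.py <<'E'
def avg(n=12):
    F=[]
    for _ in range(n):
        arm.get_image('top');s=arm.read_state();F.append(np.r_[s['contact_force'],s['position']])
    F=np.array(F);print(round(s['clock'],2),F.mean(0).round(2),'se',(F.std(0)/n**.5).round(2)[:3])
E
python3 -c "
from h import *
avg()"
```

```text
23.05 [ 2.4000e-01 -1.0000e-01 -3.1000e-01  6.0648e+02 -7.8930e+01  2.2549e+02] se [0.16 0.14 0.11]
```

Request:
servo_tool([
  [[12,0,0,0.5,0,0,0],[12,0,0,1,0,0,0],[12,0,0,1.5,0,0,0],[12,0,0,2,0,0,0],[12,0,0,2,0,0,0]],
])

```text
clock: 23.68
position: [606.4, -78.9, 223.4]
ee_rot: [0.746, -0.666, 0.0, -0.0]
contact_force: [0.7, -0.0, 0.7]
gripper_width: 21.6
grasp_force: 59.3
```

```bash
python3 -c "
from h import *
avg()"
```

```text
24.27 [-3.0000e-02  4.0000e-02  8.5000e-01  6.0640e+02 -7.8910e+01  2.2336e+02] se [0.1  0.09 0.1 ]
```

Request:
servo_tool([
  [[12,0,0,0.5,0,0,0],[12,0,0,1,0,0,0],[12,0,0,1.5,0,0,0],[12,0,0,2.2,0,0,0],[12,0,0,2.2,0,0,0],[12,0,0,2.2,0,0,0]],
])

```text
clock: 25.02
position: [606.4, -78.9, 221.2]
ee_rot: [0.746, -0.666, 0.0, -0.0]
contact_force: [0.2, -0.6, 1.4]
gripper_width: 21.3
grasp_force: 59.4
```

```bash
python3 -c "
from h import *
avg(16)
snap('scene','s3',crop=(180,139,280,239),s=6)"
```

```text
25.82 [-4.0000e-02 -2.0000e-02  1.6200e+00  6.0640e+02 -7.8920e+01  2.2115e+02] se [0.12 0.12 0.09]
```

View pics/s3.png

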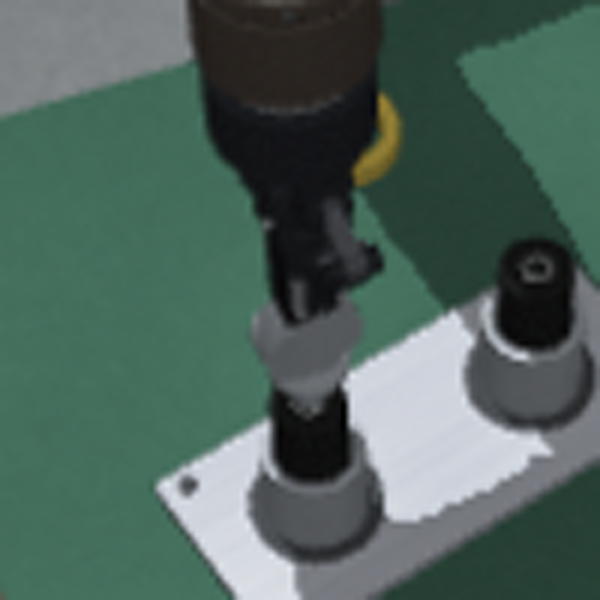

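The gauge stands centred on the bumper's top. The contact force is 1.62 + 2.45 ≈ 4.1 N, so the needle is about half in. Handing in.

```bash
python3 -c "
from h import *
print(arm.job_done())"
```

```text
the job is handed in; nothing more can be done
None
```

I handed the job in at about 26 s: the bumper is seated dome down in the empty nest, and the gauge is held upright on its marked top with about 4 N, needle roughly half in by force and height; no verdict came back.

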